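# True up a loose model wall with a T-square

### The job

Pick up the T-square by its yellow grip and seat its dark head flush against the near edge of the brown baseboard, blade over the board, on the free side of the loose pink brick wall. Then, keeping the head pressed firmly against the edge, slide the square along so that its blade gently pushes the pink wall true and closes it face to face against the glued grey wall, until all of it is firmly but gently pressed together. Let go and leave the square lying there, head still flush with the edge and blade still against the pink wall, and leave everything else where it is.

Things in the scene. Friction and masses are not known exactly. Their poses are not given: they have to be found in the camera images.
- square: T-square, 0.42 kg, right of the board. Origin: centre of the head's underside; x along the blade, z up. Head: dark steel bar 30 (x) by 100 (y) by 22 high, inner face at x = 15. Blade: aluminium, x 15 to 165, 30 wide (y), z 13 to 18 (passes 1 mm over the board when the head stands on the table). Yellow grip: rib on the head, 34 (x) by 16 (y), z 22 to 56, pinched across y
- grip (a point): point in the yellow grip to take it by, 45 above the square's underside; axes as the square
- head_left (a point): point on the inner face of the head, 48 from its middle on the +y side, 6 above its underside
- head_right (a point): point on the inner face of the head, 48 from its middle on the -y side, 6 above its underside
- board: brown fibreboard baseboard, 230 (x) by 320 (y) by 12 thick, fixed to the table. Origin: centre of its underside; its near edge, which faces the robot, is at x = -115 and runs along y
- footprint: pale paper strip on the board, 104 (x) by 46 (y), square to the near edge; origin at its centre on the board's top. The grey brick wall is glued on it: 100 (x) by 22 (y) by 36 high, exactly parallel to the strip's x, but laid up to 10 off the strip's middle line in y, either way, differently each time: where its face is must be felt or seen. The wall's near end is 29 to 41 from the near edge
- loose_wall: short wall of pink bricks standing loose and crooked on the board, 100 (x) by 22 (y) by 36 high, about 0.14 kg, to the left or to the right of the grey wall. Origin: centre of its underside
- glue_bottle: bystander: white bottle, 54 in diameter, 160 high, on the table to the left of the board; origin under its centre
- board_brick0: bystander: loose pink brick 24 by 46 by 14 on the far part of the board; origin under its centre
- board_brick1: bystander: loose grey brick 24 by 46 by 14 on the far part of the board; origin under its centre
- table_brick: bystander: pink brick 24 by 46 by 14 on the table, left; origin under its centre
- table_brick2: bystander: grey brick 24 by 46 by 14 on the table, far left; origin under its centre
Not all that is in view belongs to the job. What is shaped like the square but green, orange or red is not meant.

How it is judged:
By the outcome, as a careful person would: the job done as asked, in the order asked, and still so for the second after the job is handed in, with the robot touching nothing.
It also fails if it takes over 59 s, if anything falls off the work surface, if the arm or the gripper's body presses on something with over 40 N, if the wrist force passes 120 N, or if a joint passes its speed limit or range.

### The arm

A 6-joint arm with a two-finger parallel gripper is mounted at the origin on the work surface. World frame = base frame: x ahead of the robot, y to its left, z up, the work surface at z = 0. Lengths are in mm, angles in degrees, forces in N, time in s.
With the tool pointing down it reaches from about 350 to 850 mm from the base axis. Payload 8.1 kg.
Tool frame: the origin (TCP) lies midway between the tips of the shut fingers; the grasp point (between the pads) lies 19 mm behind it (r.pinch_z is the distance from the TCP to the grasp point, in mm); z points along the fingers, y is the line along which they close (so a half turn about z gives the same grasp; the last joint's range is limited). The gripper opens to 85 mm and grips with 20 to 120 N. Pads are 22 mm wide; open, the fingers measure 114 mm over their backs; the gripper's body (76 mm by 85 mm) begins 54 mm behind the grasp point. The pads swing forward as they close: fully open they stand 13 mm farther back than shut.
Start: joints at [65.122, 7.471, 85.268, -0, 87.261, -4.893], TCP at [205.041, 563.883, 231.292] pointing down, gripper open.
Joint ranges: [-169.43, 169.43], [-51.17, 129.36], [1.28, 143.12], [-76.62, 256.62], [0, 156.53], [-152.29, 152.29]. Speed limits (degrees/s): [136.94, 136.94, 159.86, 180, 180, 180].

### API

Orientations are given as [roll, pitch, yaw] about the fixed x, y, z axes, in that order (R = Rz(yaw) Ry(pitch) Rx(roll)).
In Python, from bench import r gives the robot as it stands.
- The arm moves only by the shell command python3 -m jog 'ROWS' [OPENING] [FORCE]. ROWS is JSON, one flat list of numbers, 6 for each row, row after row: the shift along the tool's x, y, z in m, then the turn, a rotation vector about the tool's x, y, z in rad. A call has 1 to 8 rows; each row is the pose to reach, as a shift and turn from the pose commanded when the call began, along the tool's axes at that moment; what a row does not reach only later rows make up. A row lasts 1/8 s, in which the tool goes at most 62.5 mm and 10.7 degrees, less where a joint would pass 70% of its speed; a pose out of reach is approached as far as the arm can. A call with a gripper value outside its range is refused whole. OPENING is the opening, from -1 (shut) to 1 (fully open), set as the call begins (- or left out, the last holds). The fingers move at their own pace and stop on an object; FORCE is the grip in N (left out, the last holds). Time passes only in rows, so rows that repeat a pose let the fingers close. It gives the time, the measured TCP pose, the force, the opening and the grip force at its end, in the units of the state.
- r.sense(): the state, without advancing time (a new reading comes with each control period).
- r.snapshot(name): name is "scene" or "top" or "wrist"; returns a dict with "pixels" (480x640x3 uint8, red, green, blue), "range_z" (480x640 float32, mm along the optical axis (not along the pixel's ray), 0 where there is no reading), "K" (3x3 intrinsics, pixels), "k1" (the pictures are not rectified: a ray, as slopes to the right and down, at radius r is drawn at 1 + k1 r^2 times it, then the intrinsics apply), "rvec" (rotation vector, rad) and "tvec" (3), from world to camera coordinates, as OpenCV has them. Camera axes: x right, y down, z forward; pixel columns grow to the right and rows downward; lengths in mm; the calibration is good to about 2 mm. A picture is of the moment at which its call begins.
- r.hand_in(): hands the job in; it is judged then, once.
Trained networks look in a picture, given as the dict that the camera call returned (one of the last four; its "shot" number tells which), for a name from the list of things; names that differ only in an ending like _2 or _b are one class to them, and where a whole thing is asked for, a point or a joint stands for the part that bears it (a point fixed in the world has none). Each returns a list of dicts, best first, with "score" (0 to 1); they miss things now and then, are a little off and sometimes report something else, mostly with a low value. They report only what shows in the picture. A call takes as long as a camera call. They do not tell look-alikes from the thing itself.
- r.look_for(picture, target): "bbox" ([left, top, right, bottom] in pixels, round what is visible of it).
- r.outline_of(picture, target): "region" (480x640 bool, what is visible of it) and "bbox" ([left, top, right, bottom] in pixels, round what is visible of it).
The state is a dict: "time": time; "joint_pos": joint angles; "qd": joint speeds; "joint_efforts": joint torques, N m; "tool_pos": TCP position; "tcp_rot": TCP orientation; "ft_force": force on the tool from outside, world axes, zero at the start; "wrist_torque": the same for the moment, N m; "finger_gap": finger opening in mm; "grip_force": force on a finger pad.
Only numpy, scipy, OpenCV 4.12 (cv2) and the standard library are available. Lean on these libraries where they do the work, as an engineer would, in place of code of your own. Each camera call takes 0.05 s, during which the arm holds its last target. There are 200 camera calls.

## Working session

There is one attempt and no reset: what is moved stays moved. The work goes in short steps, Python scripts to look and compute and a shell command to move; the robot and the scene stay as the last step left them, time stands still between calls to the robot, and variables do not carry over. Pictures are saved under pics/ and viewed, at most 10 in all, crops included, and the job is handed in when it is done.

```bash
mkdir -p pics; ls; cat > h.py <<'E'
import numpy as np, cv2
from bench import r
def snap(n,f=None):
    p=r.snapshot(n)
    if f: cv2.imwrite(f'pics/{f}.png',p['pixels'][:,:,::-1])
    return p
def world(p):
    K=np.array(p['K']);v,u=np.mgrid[0:480,0:640]
    n=cv2.undistortPoints(np.stack([u.ravel(),v.ravel()],1).astype(float)[:,None],K,np.array([p['k1'],0,0,0.]))[:,0]
    z=p['range_z'].ravel().astype(float)
    c=np.c_[n*z[:,None],z]
    R=cv2.Rodrigues(np.array(p['rvec'],float))[0]
    w=(c-np.array(p['tvec']).ravel())@R
    w[z==0]=np.nan
    return w.reshape(480,640,3)
E
python3 - <<'E'
from h import *
p=snap('scene','s1');t=snap('top','t1')
for n in ['square','board','footprint','loose_wall','grip']:
    for q,nm in((p,'s'),(t,'t')):
        print(n,nm,[(np.round(d['bbox']).tolist(),round(d['score'],2)) for d in r.look_for(q,n)])
print(r.sense())
E
```

```text
pics
square s [([396.0, 221.0, 462.0, 296.0], 0.92), ([223.0, 141.0, 290.0, 183.0], 0.91), ([225.0, 80.0, 283.0, 116.0], 0.9), ([333.0, 156.0, 408.0, 203.0], 0.81)]
square t [([412.0, 226.0, 450.0, 296.0], 0.94), ([212.0, 294.0, 282.0, 341.0], 0.93), ([306.0, 309.0, 378.0, 343.0], 0.83), ([490.0, 308.0, 561.0, 350.0], 0.76)]
board s [([234.0, 216.0, 391.0, 366.0], 0.8)]
board t [([240.0, 168.0, 366.0, 264.0], 0.81)]
footprint s [([286.0, 245.0, 333.0, 281.0], 0.85), ([222.0, 140.0, 286.0, 181.0], 0.69)]
footprint t [([306.0, 206.0, 325.0, 251.0], 0.95), ([187.0, 276.0, 200.0, 290.0], 0.56)]
loose_wall s [([302.0, 266.0, 346.0, 300.0], 0.84)]
loose_wall t [([283.0, 203.0, 299.0, 241.0], 0.65), ([413.0, 230.0, 452.0, 293.0], 0.52)]
grip s [([328.0, 158.0, 410.0, 203.0], 0.91), ([219.0, 80.0, 283.0, 116.0], 0.62)]
grip t [([488.0, 308.0, 564.0, 347.0], 0.78), ([307.0, 305.0, 380.0, 345.0], 0.6), ([411.0, 231.0, 452.0, 299.0], 0.59), ([212.0, 295.0, 280.0, 342.0], 0.59)]
{'time': 0.6, 'joint_pos': array([ 6.51231147e+01,  7.46939913e+00,  8.52672357e+01, -8.18031128e-05,
        8.72592958e+01, -4.89310458e+00]), 'qd': array([ 0.04862849, -0.05652193, -0.03245731, -0.12763485,  0.00347043,
       -0.01259451]), 'joint_efforts': array([-6.51620558e-04, -5.68948638e+01, -5.00602913e+01, -1.67082493e-05,
        1.34530026e-03,  3.64769062e-05]), 'tool_pos': array([205.04247631, 563.9026475 , 231.31607472]), 'tcp_rot': array([1.79995952e+02, 4.28513135e-04, 1.60016223e+02]), 'ft_force': array([-0.51721408, -0.81154834,  0.82900646]), 'wrist_torque': array([ 0.06449507,  0.02120631, -0.03832349]), 'grip_force': 0.0, 'finger_gap': 85.30786518554643}
```

View pics/t1.png

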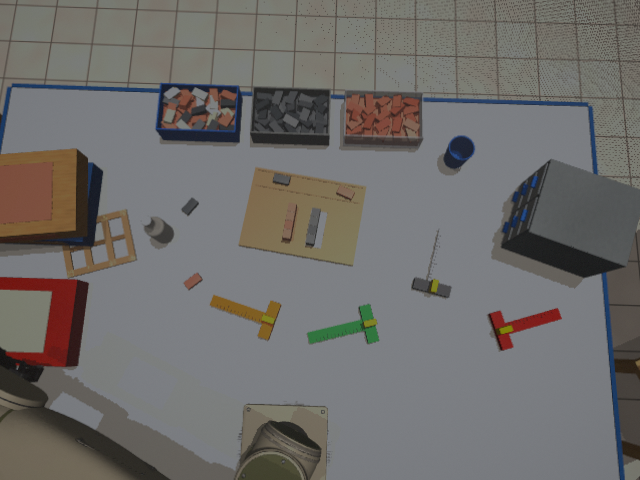

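View pics/s1.png

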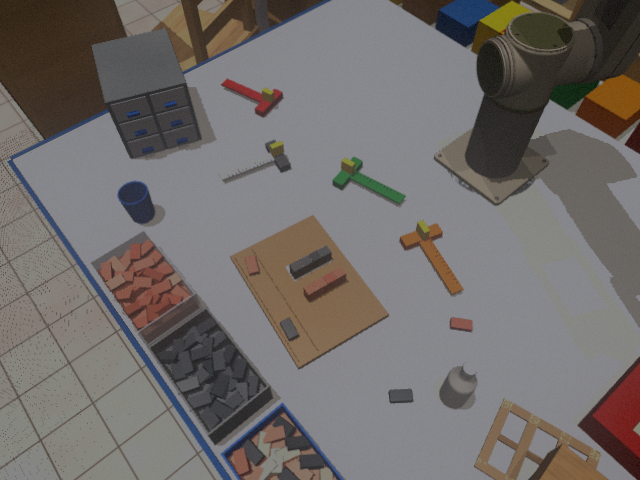

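Candidate T-squares in the top view: orange (245,316), green (343,326), red (525,327), and aluminium blade with dark head (432,265). The last one fits (dark steel head, bare blade, right of the board). The pink wall (289,222) stands left of the grey wall (314,227). I'll confirm in a crop and measure.

```bash
cat > m.py <<'E'
from h import *
t=snap('top');W=world(t)
cv2.imwrite('pics/c1.png',cv2.resize(t['pixels'][190:310,230:470,::-1],None,fx=3.3,fy=3.3,interpolation=cv2.INTER_CUBIC))
def rect(n,m):
    P=W[m];P=P[~np.isnan(P).any(1)]
    R=cv2.minAreaRect(P[:,:2].astype(np.float32)); print(n,len(P),np.round(R[0],1),np.round(R[1],1),round(R[2],2),'z',np.round(np.percentile(P[:,2],[5,50,95]),1)); return P
def box(b):
    m=np.zeros((480,640),bool);m[b[1]:b[3],b[0]:b[2]]=1;return m
z=W[:,:,2]; px=t['pixels'].astype(int); hsv=cv2.cvtColor(t['pixels'],cv2.COLOR_RGB2HSV)
B=box([235,165,370,268])
tb=box([380,200,480,300])&(z<3)&(z>-5);print('table z',np.nanmedian(z[tb]))
rect('board',B&(z>6))
rect('tallL',box([278,195,302,245])&(z>35))
rect('tallG',box([303,195,330,255])&(z>35))
s=box([405,222,458,302])
rect('head',s&(z>17)&(px.max(2)<110))
rect('blade',s&(z>9)&(px.min(2)>110))
y=s&(hsv[:,:,1]>150)&(hsv[:,:,0]>18)&(hsv[:,:,0]<38);rect('grip',y&(z>45));rect('allsq',s&(z>8))
print(t['tvec'],t['K'])
E
python3 m.py
```

```text
table z -0.698298878003426
board 8900 [618.1 -24.3] [292.4 373.3] 0.63 z [ 7.2 12.  45.2]
tallL 309 [590.4   9.5] [ 22.4 100.7] 82.53 z [41.5 46.8 51.7]
tallG 300 [577.3 -55.1] [22.2 98.9] 81.59 z [41.3 47.  51.8]
head 375 [ 490.7 -395.6] [ 99.7 170. ] 76.53 z [17.7 21.9 46. ]
blade 515 [ 501.2 -387.6] [ 69.1 200.5] 81.98 z [12.5 17.4 22.6]
grip 74 [ 425.9 -380. ] [15.1 34.7] 78.53 z [50.4 55.5 60.6]
allsq 1062 [ 499.3 -378. ] [108.8 196.5] 88.01 z [12.5 19.2 53.7]
[-100.45602169  541.75431577 1328.60582539] [[519.1544761    0.         322.48066482]
 [  0.         519.1544761  237.05320154]
 [  0.           0.           1.        ]]
```

View pics/c1.png

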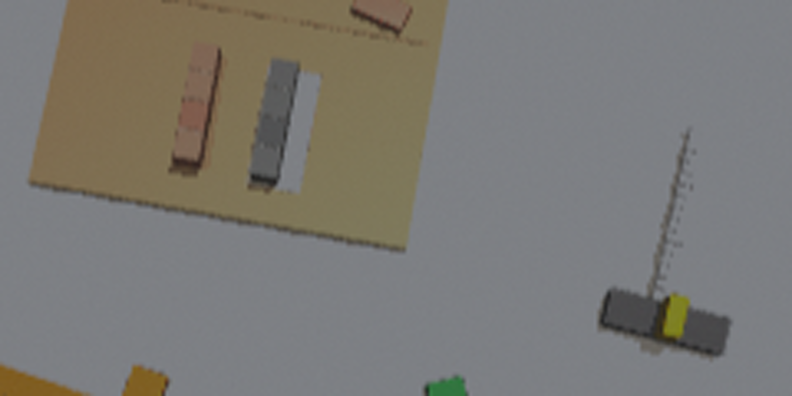

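The crop confirms the dark-headed square: head (665,320) in the crop, yellow grip (676,315), bare blade up to (688,130). Next I'll fit outlines by ray-plane intersection.

```bash
cat >> h.py <<'E'
def rays(p):
    K=np.array(p['K']);v,u=np.mgrid[0:480,0:640]
    n=cv2.undistortPoints(np.stack([u.ravel(),v.ravel()],1).astype(float)[:,None],K,np.array([p['k1'],0,0,0.]))[:,0]
    R=cv2.Rodrigues(np.array(p['rvec'],float))[0]
    return (np.c_[n,np.ones(len(n))]@R).reshape(480,640,3), -R.T@np.array(p['tvec'],float).ravel()
def plane(p,h):
    d,c=rays(p); return c[:2]+d[:,:,:2]*((h-c[2])/d[:,:,2])[:,:,None]
def big(m):
    n,l,s,_=cv2.connectedComponentsWithStats(m.astype(np.uint8)); k=1+s[1:,4].argmax(); return l==k
def rect(n,p,m,h):
    P=plane(p,h)[big(m)]; R=cv2.minAreaRect(P.astype(np.float32)); C=cv2.boxPoints(R)
    mom=P.mean(0);e,v=np.linalg.eigh(np.cov(P.T)); a=np.degrees(np.arctan2(v[1,1],v[0,1]))
    print(n,len(P),'rect c',np.round(R[0],1),np.round(R[1],1),round(R[2],2),'mean',np.round(mom,1),'long ax',round((a+90)%180-90,2),'dims',np.round(np.sqrt(12*e),1)); return P
def box(b):
    m=np.zeros((480,640),bool);m[b[1]:b[3],b[0]:b[2]]=1;return m
E
cat > m2.py <<'E'
from h import *
t=snap('top');W=world(t);z=W[:,:,2];print('cam',rays(t)[1])
hsv=cv2.cvtColor(t['pixels'],cv2.COLOR_RGB2HSV);H,S,V=[hsv[:,:,i].astype(int) for i in range(3)]
mx=t['pixels'].max(2)
B=box([235,165,370,268])
P=rect('board',t,B&((S>60)|(z>8)),12)
# near edge: for each column, bottom-most board pixel
m=big(B&(S>60)&(H<40)&(V>60));m=cv2.morphologyEx(m.astype(np.uint8),cv2.MORPH_CLOSE,np.ones((9,9)))>0
pl=plane(t,12)
E=[]
for u in range(250,348):
    vs=np.where(m[:,u])[0]; v=vs.max()+.5
    E.append((pl[vs.max(),u]+pl[vs.max()+1,u])/2)
E=np.array(E,np.float32);l=cv2.fitLine(E,cv2.DIST_HUBER,0,.01,.01).ravel();print('near edge dir',np.degrees(np.arctan2(l[1],l[0])),l)
rect('tallL',t,box([278,195,302,245])&(z>32),48);rect('tallG',t,box([303,195,330,255])&(z>32),48)
s=box([405,222,458,302])
y=s&(S>130)&(H>18)&(H<38)
rect('grip',t,y&(z>40),56)
rect('head',t,box([405,275,458,302])&(mx<100)|y,22)
rect('blade',t,box([425,226,445,277])&(z>9),18)
E
python3 m2.py
```

```text
cam [ 248.78133365  -83.28274022 1414.19744853]
board 9130 rect c [614.8 -25.7] [319.7 231.4] 81.61 mean [613.4 -25.7] long ax 81.75 dims [230.7 319.9]
near edge dir 81.76104 [ 1.4330183e-01  9.8967904e-01  5.0071112e+02 -1.7772799e+01]
tallL 313 rect c [588.7   9. ] [ 23.5 101.2] 82.4 mean [588.2   9.2] long ax -7.83 dims [ 23.5 102.3]
tallG 304 rect c [576.1 -55.2] [ 22.6 101.9] 81.51 mean [575.8 -55.1] long ax -8.27 dims [ 22.6 101.9]
grip 81 rect c [ 424.4 -379.7] [16.  34.8] 76.91 mean [ 424.4 -379.5] long ax -15.37 dims [16.2 34.7]
head 525 rect c [ 429.9 -379.5] [103.8  49.1] 75.34 mean [ 424.8 -378.2] long ax 77.79 dims [ 37.7 101. ]
blade 487 rect c [ 518.9 -401.6] [ 30.6 137.1] 77.21 mean [ 514.6 -399.3] long ax -10.63 dims [ 28.8 129. ]
```

```bash
cat >> h.py <<'E'
from scipy.spatial.transform import Rotation as Ro
def to(x,y,z,yaw,frm=None):
    s=r.sense(); p=np.array(s['tool_pos']); R=Ro.from_euler('xyz',s['tcp_rot'],degrees=True)
    if frm is not None: p=np.array(frm[:3],float); R=Ro.from_euler('xyz',[180,0,frm[3]],degrees=True)
    T=Ro.from_euler('xyz',[180,0,yaw],degrees=True)
    d=R.inv().apply(np.array([x,y,z])-p); w=(R.inv()*T).as_rotvec()
    print('from',np.round(p,1),'rows',np.round(d/1000,4),np.round(w,4),'dist',round(np.linalg.norm(d),1))
bc=np.array([614.3,-25.7]);by=np.radians(-8.25);ex=np.array([np.cos(by),np.sin(by)]);ey=np.array([-ex[1],ex[0]])
def bw(x,y): return bc+ex*x+ey*y
def wb(p): d=np.asarray(p)[...,:2]-bc; return np.stack([d@ex,d@ey],-1)
E
python3 -c "
from h import *
to(520,120,231,163.5);to(424,-380,180,167.7,[520,120,231,163.5])"
```

```text
from [205.  563.9 231.3] rows [-4.477e-01 -3.095e-01  3.000e-04] [ 0.0001  0.     -0.0608] dist 544.3
from [520. 120. 231.] rows [-0.05   -0.5067  0.051 ] [ 0.      0.     -0.0733] dist 511.7
```

```bash
python3 -m jog '[-0.05,-0.035,0,0,0,-0.007, -0.1,-0.07,0,0,0,-0.014, -0.15,-0.105,0,0,0,-0.021, -0.2,-0.14,0,0,0,-0.028, -0.25,-0.175,0,0,0,-0.035, -0.30,-0.21,0,0,0,-0.042, -0.35,-0.245,0,0,0,-0.05, -0.4,-0.28,0,0,0,-0.06]' 1; python3 -c "
from h import *
to(424,-380,180,167.7)"
```

```text
time: 1.7
tool_pos: [486.3, 162.2, 231.7]
tcp_rot: [180.0, 0.1, 163.5]
ft_force: [1.5, 0.1, -0.1]
finger_gap: 85.5
grip_force: 0.0
from [486.3 162.2 231.7] rows [-0.0946 -0.5376  0.0515] [ 0.0006  0.0009 -0.0738] dist 548.3
```

```bash
python3 -m jog '[-0.015,-0.06,0,0,0,-0.01, -0.03,-0.12,0,0,0,-0.02, -0.045,-0.18,0,0,0,-0.03, -0.06,-0.24,0,0,0,-0.04, -0.07,-0.3,0.01,0,0,-0.05, -0.08,-0.36,0.02,0,0,-0.06, -0.09,-0.42,0.03,0,0,-0.074, -0.095,-0.475,0.05,0,0,-0.074]' && python3 -m jog '[0,-0.04,0,0,0,0,0,-0.06,0,0,0,0,0,-0.063,0,0,0,0,0,-0.063,0,0,0,0]'; python3 - <<'E'
from h import *
p=snap('wrist','w1');print(rays(p)[1])
to(424,-380,180,167.7)
E
```

```text
time: 2.7
tool_pos: [441.1, -321.1, 182.1]
tcp_rot: [-179.9, 0.1, 167.7]
ft_force: [0.7, 0.1, 0.2]
finger_gap: 85.6
grip_force: 0.0
time: 3.2
tool_pos: [428.1, -379.0, 181.5]
tcp_rot: [180.0, 0.0, 167.7]
ft_force: [-0.7, 1.2, 0.1]
finger_gap: 85.7
grip_force: 0.0
[ 356.98297284 -362.20785107  325.16564505]
from [ 428.3 -378.8  181.6] rows [ 0.0039 -0.0021  0.0016] [0.0003 0.0004 0.0011] dist 4.7
```

View pics/w1.png

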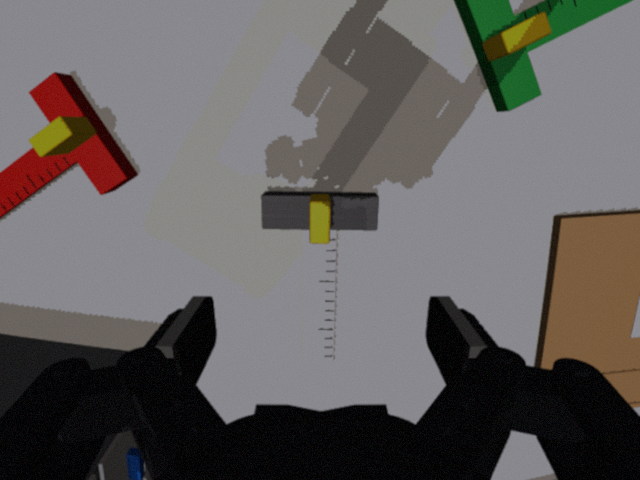

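Wrist view: dark head at (320,211), yellow grip (320,218), blade running down to (330,355); the alignment looks good. I'll measure it finely.

```bash
python3 - <<'E'
from h import *
p=r.snapshot('wrist');W=world(p);z=W[:,:,2]
hsv=cv2.cvtColor(p['pixels'],cv2.COLOR_RGB2HSV);H,S,V=[hsv[:,:,i].astype(int) for i in range(3)]
b=box([250,180,390,255]);y=b&(S>130)&(H>18)&(H<38)
rect('grip',p,y&(z>51),56)
dk=b&(z>17)&(z<28)&(S<100); rect('head',p,dk,22); 
P=W[dk];e,v=np.linalg.eigh(np.cov(P[:,:2].T));print(P[:,:2].mean(0),np.degrees(np.arctan2(v[1,1],v[0,1])),np.nanmedian(P[:,2]))
G=W[y&(z>51)];print(np.nanmean(G,0),np.nanmedian(G[:,2]))
bl=box([310,232,350,365])&(z>9)&(z<25);rect('blade',p,bl,18)
to(424.4,-379.8,26,167.7)
E
```

```text
grip 867 rect c [ 425.5 -377.9] [15.4 33.2] 77.77 mean [ 425.  -377.8] long ax -12.41 dims [15.6 33.6]
head 3911 rect c [ 437.  -380.7] [100.2  54.3] 77.01 mean [ 429.9 -379.2] long ax 77.05 dims [ 47.4 102.7]
[ 429.82973235 -379.23159394] 77.05582484971468 22.822908526978807
[ 424.79564647 -377.74994106   56.78646759] 56.847657298481025
blade 3028 rect c [ 512.4 -394.1] [ 22.6 137.6] 77.26 mean [ 512.1 -394.1] long ax -13.43 dims [ 23.1 130.8]
from [ 428.3 -378.7  181.6] rows [ 0.0036 -0.0019  0.1556] [0.0001 0.0004 0.0014] dist 155.6
```

```bash
python3 -m jog '[0.003,0,0.05,0,0,0.003, 0.003,0,0.1,0,0,0.003, 0.003,0,0.13,0,0,0.003, 0.003,0,0.145,0,0,0.003, 0.003,0,0.154,0,0,0.003, 0.003,0,0.154,0,0,0.003]' 1 && python3 -m jog '[0,0,0,0,0,0,0,0,0,0,0,0,0,0,0,0,0,0,0,0,0,0,0,0,0,0,0,0,0,0,0,0,0,0,0,0,0,0,0,0,0,0]' -1 60
```

```text
time: 4.05
tool_pos: [425.2, -379.4, 27.9]
tcp_rot: [-180.0, 0.0, 167.5]
ft_force: [0.1, -0.1, -0.3]
finger_gap: 85.1
grip_force: 0.0
time: 4.92
tool_pos: [424.9, -379.5, 27.7]
tcp_rot: [-180.0, 0.0, 167.5]
ft_force: [0.1, 1.4, 5.1]
finger_gap: 14.7
grip_force: 60.0
```

```bash
python3 -m jog '[0,0,-0.01,0,0,0,0,0,-0.04,0,0,0,0,0,-0.08,0,0,0,0,0,-0.11,0,0,0,0,0,-0.11,0,0,0]'; python3 - <<'E'
from h import *
t=bw(-144,72);print(t);to(*t,137.7,171.75)
E
```

```text
time: 5.55
tool_pos: [425.9, -380.6, 140.0]
tcp_rot: [-179.8, 0.2, 167.5]
ft_force: [0.1, -0.3, -3.6]
finger_gap: 15.3
grip_force: 59.0
[482.12166908  66.21783742]
from [ 425.9 -380.6  140. ] rows [0.0416 0.4484 0.0009] [-0.003   0.0039 -0.0738] dist 450.3
```

```bash
python3 -m jog '[0.003,0.03,0,0,0,-0.01, 0.01,0.09,0,0,0,-0.02, 0.015,0.15,0,0,0,-0.03, 0.02,0.21,0,0,0,-0.04, 0.025,0.27,0,0,0,-0.05, 0.03,0.33,0,0,0,-0.06, 0.035,0.385,0,0,0,-0.07, 0.042,0.42,0,0,0,-0.074]' && python3 -m jog '[0,0.018,0,0,0,0,0,0.028,0,0,0,0,0,0.028,0,0,0,0,0,0.028,0,0,0,0,0,0.028,0,0,0,0]'; python3 - <<'E'
from h import *
t=bw(-144,72);to(*t,27.7,171.75)
p=snap('wrist','w2');snap('top','t2')
E
```

```text
time: 6.55
tool_pos: [472.9, 42.4, 134.9]
tcp_rot: [-180.0, -0.2, 171.9]
ft_force: [-0.1, 0.7, -4.1]
finger_gap: 15.0
grip_force: 59.7
time: 7.18
tool_pos: [478.5, 66.7, 137.3]
tcp_rot: [-180.0, 0.0, 171.7]
ft_force: [0.8, -0.0, -3.2]
finger_gap: 15.1
grip_force: 59.7
from [478.5  66.7 137.3] rows [-3.600e-03  1.000e-04  1.096e-01] [-0.0002  0.     -0.0012] dist 109.6
```

View pics/w2.png

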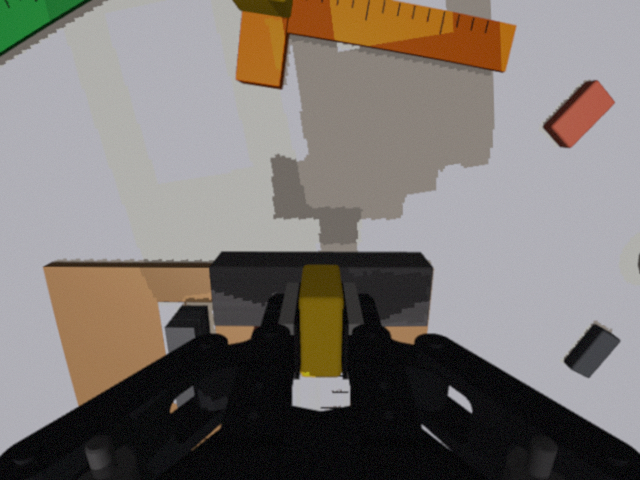

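```bash
python3 -m jog '[0,0,0.03,0,0,0,0,0,0.06,0,0,0,0,0,0.085,0,0,0,0,0,0.1,0,0,0,0,0,0.106,0,0,0,0,0,0.109,0,0,0,0,0,0.109,0,0,0]'; python3 - <<'E'
from h import *
p=snap('wrist','w3');W=world(p);z=W[:,:,2]
print(wb(r.sense()['tool_pos']))
# plan of head top edge & board via depth
hsv=cv2.cvtColor(p['pixels'],cv2.COLOR_RGB2HSV);S=hsv[:,:,1];H=hsv[:,:,0]
Wb=wb(W)
bm=(S>60)&(H<25)&(z>7)&(z<17)&(W[:,:,0]<600)
pl=plane(p,12);E=[]
for u in range(0,640,3):
    v=np.where(bm[:,u])[0]
    if len(v)>20: E.append([u,v.min(),*pl[v.min(),u],*wb(pl[v.min(),u])])
E=np.array(E);print(np.round(E[::6],1))
E
cp pics/w3.png /dev/null
```

```text
time: 8.15
tool_pos: [479.1, 67.6, 29.0]
tcp_rot: [180.0, 0.1, 171.8]
ft_force: [-0.5, -0.3, -4.1]
finger_gap: 15.0
grip_force: 59.7
[-147.14469429   72.98077511]
[[   0.   334.   485.4 -106.3 -116.   -98.3]
 [  18.   334.   486.5  -95.4 -116.5  -87.3]
 [  36.   335.   488.2  -85.  -116.3  -76.8]
 [  54.   337.   490.5  -75.1 -115.4  -66.6]
 [  72.   336.   491.1  -64.6 -116.3  -56.2]
 [  90.   336.   492.3  -54.6 -116.6  -46.1]
 [ 108.   338.   494.6  -45.2 -115.7  -36.4]
 [ 126.   338.   495.8  -35.4 -115.9  -26.6]
 [ 144.   338.   496.9  -25.8 -116.1  -16.9]
 [ 174.   339.   499.5  -10.2 -115.8   -1.1]
 [ 486.     2.   367.8  152.2 -269.5  140.7]]
```

View pics/w3.png

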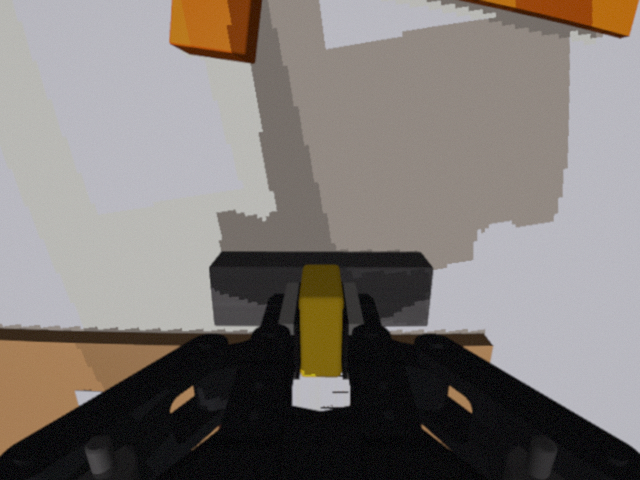

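```bash
cat > yaw.py <<'E'
from h import *
p=snap('wrist');W=world(p);z=W[:,:,2]
px=p['pixels'].astype(int);V=px.max(2);S=px.max(2)-px.min(2)
def fit(n,P):
    P=np.array(P,np.float32);l=cv2.fitLine(P,cv2.DIST_HUBER,0,.01,.01).ravel();a=np.degrees(np.arctan2(l[1],l[0]));print(n,len(P),'angle',round((a%180)-90,2),'board x,y of mean',np.round(wb(P.mean(0)),1))
pl=plane(p,12);g=cv2.GaussianBlur(px.sum(2).astype(np.float32),(1,5),0)
E=[]
for u in list(range(0,200,2))+list(range(436,490,2)):   # dark side face -> brown top
    c=np.array([S[v,u]>40 and px[v,u,0]>90 and 6<z[v,u]<18 for v in range(300,400)])
    v=np.where(c)[0]
    if len(v): E.append((pl[300+v[0],u]+pl[299+v[0],u])/2)
fit('edge',E)
pl=plane(p,22.);F=[];Bk=[]
for u in list(range(218,272,2))+list(range(370,428,2)):
    v=np.where((z[240:345,u]>17.5)&(z[240:345,u]<28))[0]+240
    F.append((pl[v.max(),u]+pl[v.max()+1,u])/2)
fit('head inner',F);print(np.round(wb(np.array(F))[::6],1))
s=r.sense();print(s['tool_pos'],s['tcp_rot'],wb(s['tool_pos']),s['ft_force'],s['wrist_torque'],s['time'])
E
python3 yaw.py
```

```text
edge 118 angle -8.36 board x,y of mean [-108.8   -9.6]
head inner 56 angle -8.32 board x,y of mean [-131.8   75.9]
[[-130.4   25.8]
 [-130.    31.5]
 [-129.5   37.2]
 [-129.5   42.9]
 [-141.7   49.2]
 [-139.6  100.1]
 [-129.5  106.2]
 [-129.5  112. ]
 [-129.4  117.7]
 [-129.9  123.4]]
[479.15662852  67.64500986  29.12496484] [1.79984997e+02 8.04836154e-02 1.71763098e+02] [-147.13914522   72.98694174] [-0.56767149  0.29302039 -3.23684205] [ 0.01845824 -0.01665066 -0.02426887] 8.25
```

```bash
python3 -m jog '[0,0,0.0007,0,0,0,0,0,0.0014,0,0,0,0,0,0.0014,0,0,0]';  python3 -m jog '[-0.004,0,0,0,0,0,-0.008,0,0,0,0,0,-0.011,0,0,0,0,0,-0.011,0,0,0,0,0]'; python3 yaw.py
```

```text
time: 8.62
tool_pos: [478.9, 67.6, 27.7]
tcp_rot: [180.0, 0.0, 171.8]
ft_force: [-4.0, 0.2, 5.6]
finger_gap: 15.3
grip_force: 61.0
time: 9.12
tool_pos: [489.6, 66.3, 27.7]
tcp_rot: [180.0, -0.0, 171.8]
ft_force: [-5.4, 1.1, 8.5]
finger_gap: 15.0
grip_force: 61.6
edge 127 angle -8.36 board x,y of mean [-1.125e+02 -1.000e-01]
head inner 56 angle -8.43 board x,y of mean [-122.2   76. ]
[[-120.8   26.4]
 [-120.3   32.1]
 [-120.3   37.7]
 [-120.4   43.4]
 [-131.9   49.5]
 [-130.3  100. ]
 [-119.9  106.1]
 [-119.8  111.8]
 [-119.8  117.4]
 [-120.2  123.1]]
[489.57129122  66.26114493  27.73142424] [1.79979732e+02 5.55827251e-03 1.71762639e+02] [-136.63368543   73.11182516] [-4.94723782  0.80734493  7.27328864] [ 0.14123509  0.95872929 -0.01370943] 9.175
```

```bash
python3 -m jog '[-0.002,0,-0.0003,0,0,0,-0.004,0,-0.0003,0,0,0,-0.005,0,-0.0003,0,0,0,-0.005,0,-0.0003,0,0,0]';  python3 -m jog '[-0.001,0,0,0,0,0,-0.001,0,0,0,0,0]'; python3 -m jog '[-0.001,0,0,0,0,0,-0.001,0,0,0,0,0]'; python3 -c "
from h import *
s=r.sense();print(wb(s['tool_pos']),s['wrist_torque'])"
```

```text
time: 9.68
tool_pos: [494.3, 65.5, 27.7]
tcp_rot: [180.0, -0.0, 171.8]
ft_force: [-5.3, 1.1, 5.6]
finger_gap: 15.4
grip_force: 61.1
time: 9.93
tool_pos: [495.2, 65.4, 27.8]
tcp_rot: [180.0, -0.0, 171.8]
ft_force: [-4.7, 0.3, 8.1]
finger_gap: 14.9
grip_force: 61.3
time: 10.18
tool_pos: [496.2, 65.3, 27.8]
tcp_rot: [180.0, -0.0, 171.8]
ft_force: [-6.0, 0.8, 7.4]
finger_gap: 14.9
grip_force: 61.3
[-129.95315727   73.07158646] [0.22494036 1.057863   0.01058842]
```

```bash
for i in 1 2 3; do python3 -m jog '[-0.0007,0,0,0,0,0,-0.0007,0,0,0,0,0]' | grep -E 'pos|ft'; python3 -c "
from h import *
s=r.sense();print(wb(s['tool_pos']),s['wrist_torque'])"; done
```

```text
tool_pos: [496.8, 65.2, 27.8]
ft_force: [-6.7, 1.1, 7.0]
[-129.33325111   73.07056306] [0.16880861 1.16374624 0.05705421]
tool_pos: [497.2, 65.1, 27.8]
ft_force: [-8.0, 0.9, 9.9]
[-128.92717591   73.04582242] [0.25078946 1.40702621 0.02697863]
tool_pos: [497.3, 65.1, 27.8]
ft_force: [-12.6, 0.9, 13.6]
[-128.84837836   73.04262848] [0.27418669 2.12462471 0.05104619]
```

```bash
python3 -m jog '[-0.0007,0,0,0,0,0,-0.0007,-0.002,0,0,0,0,-0.0007,-0.005,0,0,0,0,-0.0007,-0.008,0,0,0,0,-0.0007,-0.011,0,0,0,0,-0.0007,-0.013,0,0,0,0,-0.0007,-0.013,0,0,0,0]'; python3 -c "
from h import *
s=r.sense();print(wb(s['tool_pos']),s['wrist_torque'])"
```

```text
time: 11.8
tool_pos: [495.9, 55.6, 27.9]
tcp_rot: [179.7, -0.2, 171.8]
ft_force: [-13.2, 20.5, 15.4]
finger_gap: 15.1
grip_force: 62.5
[-128.82908024   63.49143251] [3.22007728 2.22310373 0.09493908]
```

```bash
python3 -m jog '[0,0,-0.0006,0,0,0,0,-0.002,-0.0006,0,0,0,0,-0.004,-0.0006,0,0,0,0,-0.005,-0.0006,0,0,0,0,-0.005,-0.0006,0,0,0]'; python3 -c "
from h import *
s=r.sense();print(wb(s['tool_pos']),s['wrist_torque'])"
```

```text
time: 12.42
tool_pos: [495.0, 49.9, 27.9]
tcp_rot: [179.7, -0.2, 171.8]
ft_force: [-10.0, 16.6, 9.1]
finger_gap: 15.2
grip_force: 61.7
[-128.87032329   57.74404639] [2.62430266 1.79464206 0.02532877]
```

```bash
python3 -m jog '[0,-0.002,-0.0003,0,0,0,0,-0.004,-0.0003,0,0,0,0,-0.006,-0.0003,0,0,0,0,-0.008,-0.0003,0,0,0,0,-0.01,-0.0003,0,0,0,0,-0.012,-0.0003,0,0,0,0,-0.014,-0.0003,0,0,0,0,-0.014,-0.0003,0,0,0]'; cat > chk.py <<'E'
from h import *
import sys
s=r.sense();print(wb(s['tool_pos']),s['wrist_torque'])
t=snap('top');cv2.imwrite(f'pics/{sys.argv[1]}.png',cv2.resize(t['pixels'][170:290,240:370,::-1],None,fx=5,fy=5,interpolation=cv2.INTER_CUBIC)[:600,:650])
z=world(t)[:,:,2];px=t['pixels'].astype(int)
m=box([278,195,345,252])&(z>38)
red=px[:,:,0]-px[:,:,2]>25; gry=abs(px[:,:,0]-px[:,:,2])<20
for n,k in(('pink',red),('grey',gry)):
    P=rect(n,t,m&k,48);Q=wb(P);print(np.round(np.percentile(Q[:,0],[1,99]),1),np.round(np.percentile(Q[:,1],[2,50,98]),1))
E
python3 chk.py t3
```

```text
time: 13.42
tool_pos: [492.9, 35.5, 27.9]
tcp_rot: [179.8, -0.2, 171.8]
ft_force: [-9.1, 14.0, 7.2]
finger_gap: 15.2
grip_force: 61.3
[-128.93481064   43.18796759] [2.2774982  1.65391835 0.07459818]
pink 31 rect c [603.2  30.6] [14.1 19. ] 2.72 mean [603.1  29.5] long ax -88.34 dims [12.5 20.8]
[-24.8 -11.9] [44.1 52.6 63.5]
grey 300 rect c [576.9 -55.2] [ 22.5 100.4] 81.58 mean [576.4 -55. ] long ax -8.33 dims [ 22.7 101.3]
[-82.1  16.6] [-45.3 -34.5 -23.7]
```

View pics/t3.png

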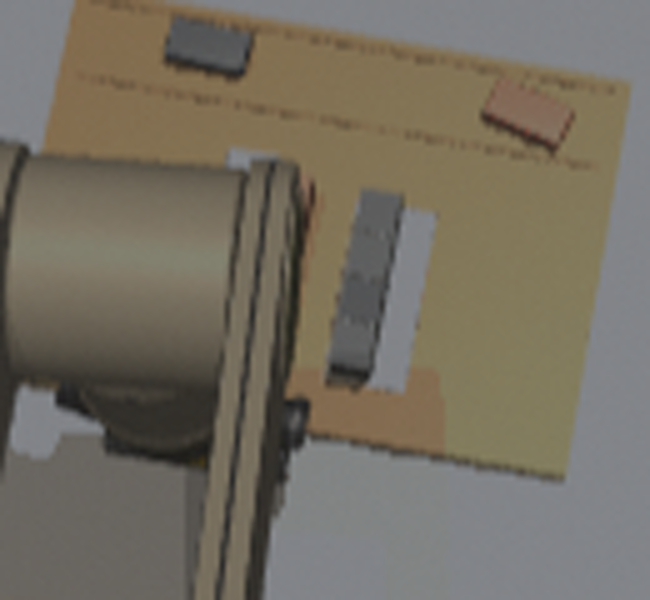

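```bash
python3 -m jog '[0,-0.003,0,0,0,0,0,-0.006,0,0,0,0,0,-0.009,0,0,0,0,0,-0.012,0,0,0,0,0,-0.015,0,0,0,0,0,-0.018,0,0,0,0,0,-0.021,0,0,0,0,0,-0.021,0,0,0,0]'; python3 - <<'E'
from h import *
s=r.sense();print(wb(s['tool_pos']),s['wrist_torque'])
p=snap('scene');cv2.imwrite('pics/s2.png',cv2.resize(p['pixels'][200:330,240:400,::-1],None,fx=4.5,fy=4.5,interpolation=cv2.INTER_CUBIC))
E
```

```text
time: 14.48
tool_pos: [489.9, 14.7, 27.9]
tcp_rot: [179.8, -0.2, 171.8]
ft_force: [-9.2, 14.8, 8.1]
finger_gap: 14.9
grip_force: 61.5
[-128.96101369   22.17294095] [2.32531886 1.67683621 0.08563394]
```

View pics/s2.png

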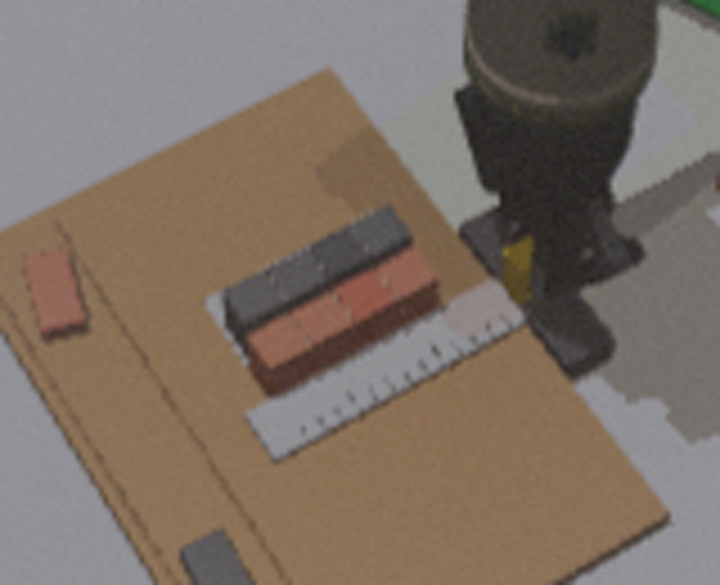

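The scene shows the head (530,300) against the edge, the blade along the pink wall, and the gap to the grey wall nearly closed. I'll continue slowly.

```bash
python3 -m jog '[0,-0.001,0,0,0,0,0,-0.002,0,0,0,0,0,-0.003,0,0,0,0,0,-0.004,0,0,0,0,0,-0.005,0,0,0,0,0,-0.006,0,0,0,0,0,-0.006,0,0,0,0]' | grep -E 'pos|ft';  for i in 1 2 3; do python3 -m jog '[0,-0.0005,0,0,0,0,0,-0.001,0,0,0,0]' | grep -E 'pos|ft'; python3 -c "
from h import *
s=r.sense();print(wb(s['tool_pos']),s['wrist_torque'])"; done
```

```text
tool_pos: [489.0, 9.2, 28.0]
ft_force: [-9.4, 15.3, 8.3]
tool_pos: [488.9, 8.3, 28.0]
ft_force: [-9.6, 16.4, 9.6]
[-128.97244892   15.63562987] [2.68326821 1.64360629 0.0986533 ]
tool_pos: [488.8, 7.9, 28.0]
ft_force: [-8.9, 21.2, 8.8]
[-129.00701501   15.2236797 ] [3.44890473 1.60050282 0.16762923]
tool_pos: [488.8, 7.8, 28.1]
ft_force: [-8.0, 25.6, 10.2]
[-128.98098677   15.10534556] [4.24342715 1.59029835 0.1744991 ]
```

```bash
python3 -m jog '[0,-0.0005,0,0,0,0,0,-0.001,0,0,0,0,0,-0.001,0,0,0,0,0,-0.001,0,0,0,0]' | grep -E 'pos|ft|rot'; python3 - <<'E'
from h import *
s=r.sense();print(wb(s['tool_pos']),s['wrist_torque'])
p=snap('scene');cv2.imwrite('pics/s3.png',cv2.resize(p['pixels'][220:310,270:390,::-1],None,fx=6.5,fy=6.5,interpolation=cv2.INTER_CUBIC))
E
```

```text
tool_pos: [488.8, 7.6, 28.1]
tcp_rot: [179.5, -0.2, 171.8]
ft_force: [-7.3, 28.8, 8.8]
[-128.98924574   14.9807937 ] [4.76771783 1.46183966 0.15455109]
```

View pics/s3.png

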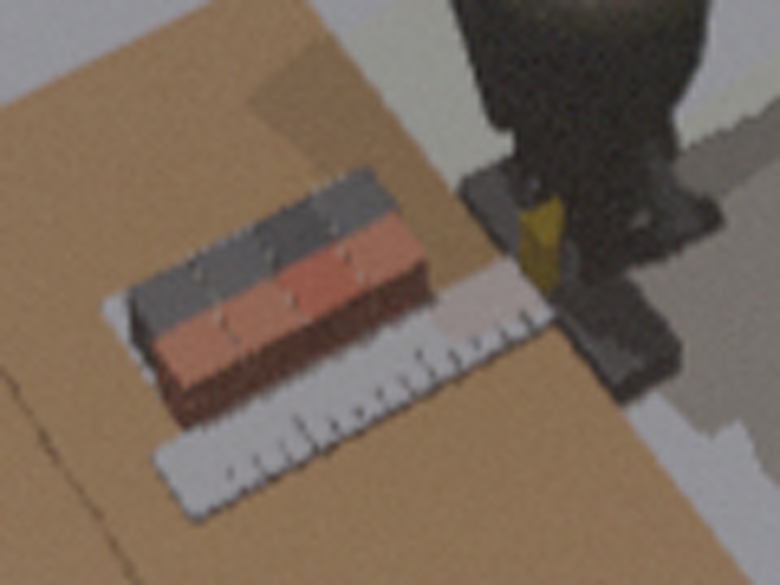

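The walls are closed face to face with the blade along the pink wall. I'll relax the side force before letting go.

```bash
python3 -m jog '[0,0.001,0,0,0,0,0,0.002,0,0,0,0,0,0.002,0,0,0,0]' | grep -E 'pos|ft|rot';python3 -m jog '[0,0.001,0,0,0,0,0,0.001,0,0,0,0]' | grep -E 'pos|ft|rot'; python3 -c "
from h import *
s=r.sense();print(wb(s['tool_pos']),s['wrist_torque'])"
```

```text
tool_pos: [488.8, 7.8, 28.0]
tcp_rot: [179.7, -0.2, 171.8]
ft_force: [-9.1, 19.2, 9.2]
tool_pos: [488.8, 7.9, 27.9]
tcp_rot: [179.8, -0.2, 171.8]
ft_force: [-9.2, 14.0, 9.2]
[-129.01264841   15.2881046 ] [2.28284322 1.73073295 0.08843527]
```

```bash
python3 -m jog '[0,0.001,0,0,0,0,0,0.002,0,0,0,0,0,0.002,0,0,0,0]' | grep -E 'pos|ft|rot';python3 -m jog '[0.0003,0.0004,0,0,0,0,0.0006,0.0004,-0.0003,0,0,0,0.0006,0.0004,-0.0003,0,0,0]' | grep -E 'pos|ft|rot'; python3 -c "
from h import *
s=r.sense();print(wb(s['tool_pos']),s['wrist_torque'])"
```

```text
tool_pos: [488.8, 8.1, 27.8]
tcp_rot: [180.0, -0.2, 171.8]
ft_force: [-12.1, 4.0, 8.7]
tool_pos: [488.8, 8.1, 27.8]
tcp_rot: [180.0, -0.2, 171.8]
ft_force: [-6.2, 1.7, 1.2]
[-129.05479135   15.46250386] [0.36511268 1.10306771 0.10382935]
```

```bash
python3 -m jog '[0,0,0,0,0,0,0,0,0,0,0,0,0,0,0,0,0,0,0,0,0,0,0,0]' -0.3; python3 -m jog '[0,0,-0.01,0,0,0,0,0,-0.03,0,0,0,0,0,-0.07,0,0,0,0,0,-0.12,0,0,0,0,0,-0.17,0,0,0,0,0,-0.17,0,0,0,0,0,-0.17,0,0,0]' | grep -E 'pos|ft'; python3 -c "
from h import *
p=snap('wrist','w4')"
```

```text
time: 18.58
tool_pos: [490.4, 7.6, 28.6]
tcp_rot: [180.0, 0.0, 171.8]
ft_force: [-0.1, 0.4, 0.3]
finger_gap: 29.6
grip_force: 0.0
tool_pos: [490.3, 7.7, 198.8]
ft_force: [-0.1, -0.0, -0.3]
```

View pics/w4.png

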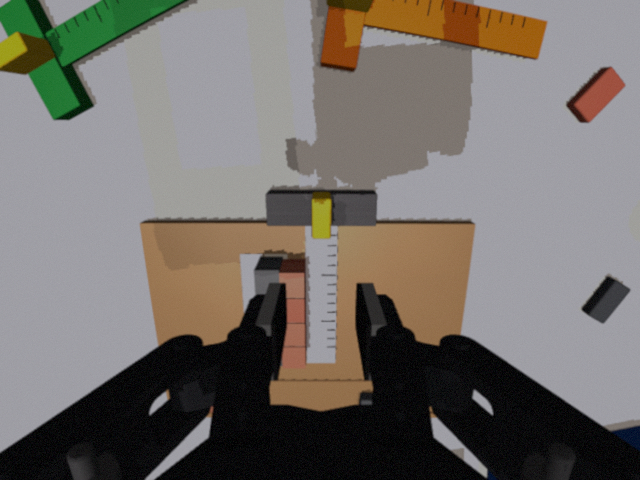

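Released cleanly: head (320,208) flush on the edge (row 223), blade (321,295) beside the pink wall (293,310), which lies against the grey. My 10 views are used, so I'll do a numeric check.

```bash
python3 - <<'E'
from h import *
p=r.snapshot('wrist');px=p['pixels'].astype(int)
for v in (268,280): print(v,[tuple(px[v,u].tolist()) for u in range(278,312,2)])
for v in (340,355): print(v,[tuple(px[v,u].tolist()) for u in range(300,311)])
# head inner bottom vs edge rows
for u in (272,285,355,370): print(u,[tuple(px[v,u].tolist()) for v in range(219,229)])
W=world(p);z=W[:,:,2];pl=plane(p,22)
for u in (270,280,290,350,360,372):
    v=np.where((z[180:240,u]>17.2)&(z[180:240,u]<27))[0].max()+180
    e=(pl[v,u]+pl[v+1,u])/2; print(u,v,np.round(wb(e),2))
pl=plane(p,12)
for u in (160,200,240,400,430,460):
    v=[v for v in range(205,240) if px[v,u,0]-px[v,u,2]>40 and px[v,u,0]>130][0]; print('edge',u,v,np.round(wb(pl[v,u]),2))
E
```

```text
268 [(19, 21, 25), (38, 27, 24), (55, 31, 23), (58, 32, 25), (54, 30, 22), (55, 27, 16), (54, 26, 19), (58, 30, 23), (55, 28, 22), (54, 25, 18), (57, 34, 25), (57, 28, 23), (62, 35, 30), (62, 40, 36), (105, 95, 92), (149, 145, 152), (162, 161, 167)]
280 [(111, 104, 103), (161, 120, 102), (161, 120, 100), (160, 112, 93), (159, 106, 87), (160, 108, 89), (159, 112, 94), (162, 116, 95), (158, 113, 94), (162, 118, 99), (159, 117, 96), (160, 119, 98), (163, 120, 98), (103, 74, 61), (102, 92, 89), (148, 145, 150), (158, 158, 163)]
340 [(158, 106, 85), (159, 103, 83), (161, 105, 86), (158, 103, 82), (138, 88, 73), (94, 61, 49), (85, 70, 66), (106, 96, 95), (119, 111, 111), (131, 127, 130), (150, 149, 155)]
355 [(157, 102, 81), (159, 102, 82), (159, 100, 80), (162, 105, 84), (150, 97, 76), (114, 76, 63), (126, 109, 105), (152, 146, 150), (159, 158, 165), (159, 159, 164), (161, 162, 169)]
272 [(77, 73, 74), (73, 72, 72), (72, 71, 72), (76, 75, 76), (73, 72, 73), (76, 71, 73), (72, 69, 72), (85, 77, 75), (115, 93, 74), (144, 116, 85)]
285 [(75, 71, 73), (72, 72, 71), (73, 70, 71), (73, 69, 72), (74, 70, 72), (75, 72, 75), (71, 71, 74), (79, 71, 67), (119, 98, 80), (147, 116, 89)]
355 [(76, 73, 75), (79, 75, 78), (77, 74, 76), (81, 79, 80), (80, 78, 81), (77, 73, 76), (77, 74, 79), (89, 83, 80), (123, 106, 88), (151, 126, 95)]
370 [(76, 73, 74), (80, 78, 77), (76, 73, 76), (79, 77, 79), (76, 74, 76), (77, 74, 77), (72, 71, 74), (76, 73, 73), (101, 85, 71), (141, 116, 87)]
270 226 [-113.31  -29.59]
280 226 [-113.31  -20.43]
290 226 [-113.31  -11.29]
350 226 [-113.33   43.49]
360 226 [-113.34   52.63]
372 226 [-113.35   63.62]
edge 160 226 [-111.11 -136.3 ]
edge 200 225 [-112.06  -97.49]
edge 240 225 [-112.03  -59.34]
edge 400 225 [-112.09   91.52]
edge 430 225 [-112.13  120.09]
edge 460 226 [-111.19  149.04]
```

```bash
python3 -c "
from bench import r
print(r.hand_in())"
```

```text
the job is handed in; nothing more can be done
None
```

The job is handed in, at about 20 s of the 59 s: the T-square lies with its head flush against the board's near edge and its blade against the pink wall, which is closed face to face on the grey wall. I saw no gaps in the last camera check; the verdict was not shown.

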